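# Hold the tablet holder open behind the chopping board

## Robot

A 7-joint arm with a two-finger parallel gripper is mounted at the origin on a cart in front of the work surface, level with it; the furniture and walls round the work are solid. World frame = base frame: x ahead of the robot, y to its left, z up, the work surface at z = 0. Lengths are in m, angles in rad, forces in N, time in s.
With the tool pointing down it reaches from about 0.35 to 0.9 m from the base axis. Payload 19.9 kg.
Tool frame: the origin (TCP) lies between the finger pads; the fingertips stand 19 mm ahead of it and the grasp point (between the pads) is the TCP; z points along the fingers, y is the line along which they close (so a half turn about z gives the same grasp; the last joint's range is limited). The gripper opens to 94 mm and grips with 3 to 60 N. Pads are 16 mm wide; open, the fingers measure 119 mm over their backs; the gripper's body (75 mm by 177 mm) begins 78 mm behind the grasp point.
Start: joints at [1.181, 0.417, -0.01, 1.614, 0.005, 1.111, -0.053], TCP at [0.214, -0.587, 0.224] pointing down, gripper open.
Joint ranges: [-2.81, 2.81], [-0.39, 2.02], [-1.27, 1.25], [0.06, 2.57], [-1.19, 4.33], [0.19, 2], [-2.82, 2.82]. Speed limits (rad/s): [1.89, 1.89, 2.39, 2.39, 3.01, 3.01, 3.01].

## Interface

Orientations are given as a 3x3 rotation matrix whose columns are the frame's x, y, z axes.
In Python, from rig import robot gives the robot as it stands. Calls block until the motion is done:
- robot.move_ptp(position, orientation): joint-space move of the TCP to a pose.
- robot.move_linear(position, velocity=0.15, frame=None, threshold=None): straight line of the TCP; frame=None keeps the orientation; velocity is the mean speed in m/s. With threshold (N) it stops when the force on the tool has changed by that much, and returns True; else False.
- robot.goto_joints(angles): joint-space move.
- robot.gripper_to(opening): finger opening in m; the grip force is fixed at half the most; returns when the fingers have stopped.
- robot.pause(seconds).
- robot.ik(position, orientation): joint angles nearest the present ones, or None.
- robot.get_state(): the state.
- robot.grab_frame(name): name is "scene" or "top" or "wrist"; returns the picture (400x640x3 uint8, red, green, blue); there is no depth.
- robot.camera_info(name): a dict with "fx", "fy", "cx", "cy" (pixels), "dist" ([k1, k2, p1, p2, k3] as OpenCV has them; the pictures are not rectified), "rvec" (rotation vector, rad) and "tvec" (3), from world to camera coordinates, as OpenCV has them. Camera axes: x right, y down, z forward; pixel columns grow to the right and rows downward; lengths in m; the calibration is good to about 2 mm. A picture is of the moment at which its call begins: read the wrist's pose just before it. camera_info takes no time and is no camera call; for the wrist camera it gives the pose at the moment of the call.
A pose or a line that the arm cannot do raises robot.PlanningError and nothing moves.
- robot.sign_off(): hands the job in; it is judged then, once.
The state is a dict: "time": time; "qpos": joint angles; "joint_vel": joint speeds; "effort": joint torques, N m; "ee_pos": TCP position; "tool_rot": TCP orientation; "force": force on the tool from outside, world axes, zero at the start; "moment": the same for the moment, N m; "opening": finger opening in m; "grasp_force": force on a finger pad.
Only numpy, scipy, OpenCV 4.12 (cv2) and the standard library are available. Lean on these libraries where they do the work, as an engineer would, in place of code of your own. Each camera call takes 0.05 s, during which the arm holds its last target. There are 200 camera calls.

## Task

The tablet holder has been left swung out over the chopping board. Swing it back on its post until it stands behind the board with its rail parallel to the board's long edges; its stiff joint will stay where you leave it. Then pull the spring jaw outward along the rail until its outer edge is at the middle one of the three engraved lines, and keep holding it there so that I can set the tablet in: finish still holding, do not let go. Leave the other things as they are.

Things in the scene. Friction and masses are not known exactly. Their poses are not given: they have to be found in the camera images.
- holder_post: Post of the tablet holder, does not move: round dark foot 128 mm across, 19 mm high, with a slim aluminium column to about 190 mm. Origin: centre of the foot's underside, on the vertical axis of the swing joint. It stands behind the left end of the board (behind: on the side away from the robot).
- holder_arm (a joint): Swing joint on top of the post (vertical axis), rad. At 0 the arm with its rail runs from the post along the post's own -y; growing values turn it clockwise seen from above: towards the robot, over the board. Range -0.4 to 1.6. About 1.1 N m turns it; it stays where it is left. The arm swings 95 mm or more above the worktop, clear of the fruit.
- holder_jaw (a joint): Travel of the spring jaw outward along the rail, away from the post, m. 0 is shut (inner stop), 0.105 the outer stop; the jaw's outer edge is at the three lines at 0.030, 0.060 and 0.090, so the middle line is 0.060. A spring pulls it shut: about 5 N at 0, 11 N at 0.060.
- jaw_tab (a point): Grip point in the jaw's upright black tab: 12 mm thick along the rail, 24 mm wide across, with finger room on both sides along the rail. The tab's top is 22 mm above this point, the jaw block 30 mm below; point 213 mm above the worktop, 230 mm from the post's axis with the jaw shut. Tab leans back 15 degrees across the rail. y along the rail towards the post (jaw pulls out along -y), z up.
- line_1 (a point): Middle one of three dark lines, 30 mm apart, engraved across top and front of the aluminium rail outside the shut jaw. Rail 12 mm thick, 30 mm high, centre 165 mm above the worktop; it runs straight out from the post's axis to 364 mm from it. Point on the rail's top, 305 mm from that axis. The jaw's outer edge is 15 mm outward of the tab's middle.
- board: Wooden chopping board, 220 x 320 x 18 mm, does not move. Origin: centre of its underside; y along its long edges (to the left), x from the robot's side to its back.
- lemon: Lemon, 78 x 55 x 56 mm, lying on the board. To be left alone.
- lime: Lime, 60 x 48 x 48 mm, lying on the board. To be left alone.
- pepper_mill: Wooden pepper mill, 58 mm across, 160 mm high, standing to the left. Origin: centre of its foot. To be left alone.
- salt_shaker: Salt shaker, 44 mm across, 90 mm high, on the robot's side of the pepper mill. Origin: centre of its foot. To be left alone.
- glass: Clear tumbler standing to the left, 84 mm across, 96 mm high. Origin: centre of its foot. To be left alone.
- tablet: Tablet computer, 122 x 198 x 8 mm, lying on the worktop to the right, screen up; the person will put it in, the robot leaves it alone. Origin: centre of its underside.

How it is judged:
On the way, in this order (a step that is already met when the one before it is completed fails the run):
1. the holder is swung back behind the board, its rail parallel to the board's long edges within 0.13 rad, the jaw still near shut (angle between the y axis of jaw_tab and the y axis of board, either way round below 0.13 rad and x of jaw_tab in the frame of board above 0.12 m and value of joint holder_jaw below 0.045 m), for 0.2 s.
2. the jaw is pulled out to the middle line within 7 mm and held by the fingers (angle between the y axis of jaw_tab and the y axis of board, either way round below 0.13 rad and x of jaw_tab in the frame of board above 0.12 m and value of joint holder_jaw between 0.053 and 0.067 m and contact force between the fingers and holder_jaw above 3 N), for 0.3 s.
At the end, for the whole second after the job is handed in: Grip tab over 120 mm behind the board's centre line, rail parallel to the board's long edges within 0.13 rad, jaw's outer edge at the middle line within 7 mm (joint 0.053 to 0.067), all at rest, the fingers holding the jaw against its spring (over 3 N) through the last second (all of step 2 and velocity of joint holder_jaw between -0.01 and 0.01 m/s and velocity of joint holder_arm between -0.03 and 0.03 rad/s); the arm keeps its last pose, push and grip.
It fails at once if the lemon or the lime is moved by more than 30 mm (distance of any of lemon, lime from where it was at the start of the episode above 0.03 m).
It fails at once if the pepper mill or the salt shaker is moved by more than 30 mm (distance of any of pepper_mill, salt_shaker from where it was at the start of the episode above 0.03 m).
It fails at once if the glass is moved by more than 30 mm (distance of glass from where it was at the start of the episode above 0.03 m).
It fails at once if the tablet is moved by more than 30 mm (distance of tablet from where it was at the start of the episode above 0.03 m).
It also fails if it takes over 42 s, if anything falls off the work surface, if the arm or the gripper's body presses on something with over 40 N, if the wrist force passes 120 N, or if a joint passes its speed limit or range.

## Working session

There is one attempt and no reset: what is moved stays moved. The work goes in short steps, each a Python script; the robot and the scene stay as the last script left them, time stands still between calls to the robot, and variables do not carry over. Pictures are saved under pics/ and viewed, at most 10 in all, crops included, and the job is handed in when it is done.

```bash
mkdir -p pics; ls; python3 - <<'E'
from rig import robot
import cv2,numpy as np
for n in("scene","top"):
    cv2.imwrite(f"pics/{n}0.png",robot.grab_frame(n)[:,:,::-1])
    i=robot.camera_info(n);R=cv2.Rodrigues(np.array(i["rvec"],float))[0];print(n,i,-R.T@np.array(i["tvec"]))
s=robot.get_state();print(s["time"],s["tool_rot"],s["opening"])
E
```

```text
pics
scene {'fx': 380.8847072941942, 'fy': 380.8847072941942, 'cx': 316.0602969866401, 'cy': 205.22169725659376, 'dist': array([-0.03925847,  0.        ,  0.        ,  0.        ,  0.        ]), 'rvec': array([ 1.04515023, -2.43430103,  1.00102975]), 'tvec': array([0.37969733, 0.35494322, 1.00586827])} [-0.07732126  0.58569578  0.96587141]
top {'fx': 421.2305130209787, 'fy': 421.2305130209787, 'cx': 318.2183795481137, 'cy': 200.63689491992938, 'dist': array([-0.07764555,  0.        ,  0.        ,  0.        ,  0.        ]), 'rvec': array([ 2.34376111, -1.76320852,  0.2088909 ]), 'tvec': array([-0.1226627 ,  0.52560884,  1.29619747])} [ 0.22336984 -0.07418949  1.38421115]
0.1 [[ 9.39800407e-01  3.41723520e-01 -4.80387123e-04]
 [ 3.41723838e-01 -9.39799897e-01  9.85721804e-04]
 [-1.14623444e-04 -1.09054148e-03 -9.99999399e-01]] 0.09425686906701225
```

View pics/scene0.png

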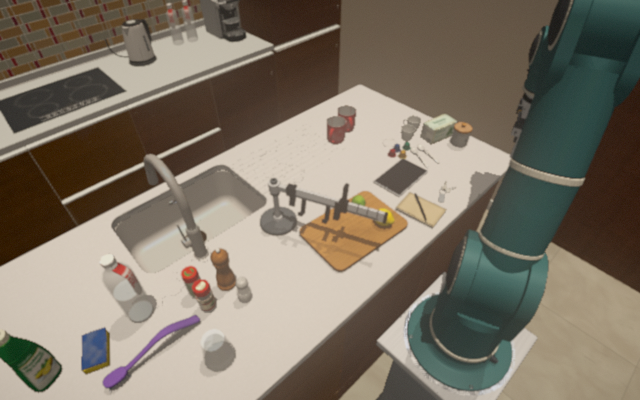

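View pics/top0.png

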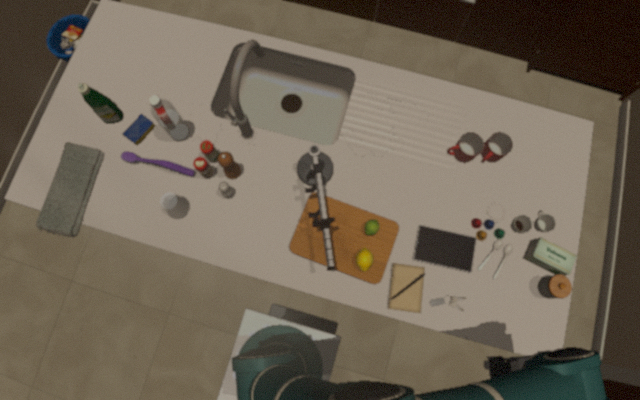

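The scene view shows the post at (278,222) with its arm out over the board. In the top view the foot is at (314,168), the column top near (314,150), the rail end near (332,268), and the board's centre near (344,238).

```bash
cat > h.py <<'E'
from rig import robot
import cv2,numpy as np
def ray(n,uv,i=None):
    i=i or robot.camera_info(n);K=np.array([[i["fx"],0,i["cx"]],[0,i["fy"],i["cy"]],[0,0,1]])
    R=cv2.Rodrigues(np.array(i["rvec"],float))[0]
    p=cv2.undistortPoints(np.array(uv,float).reshape(-1,1,2),K,i["dist"])[:,0]
    return -R.T@np.array(i["tvec"]),np.c_[p,np.ones(len(p))]@R
def onz(n,uv,z,i=None):
    c,d=ray(n,uv,i);return c+d*((z-c[2])/d[:,2])[:,None]
def proj(n,P):
    i=robot.camera_info(n);K=np.array([[i["fx"],0,i["cx"]],[0,i["fy"],i["cy"]],[0,0,1]])
    return cv2.projectPoints(np.array(P,float).reshape(-1,1,3),i["rvec"],i["tvec"],K,i["dist"])[0][:,0]
E
python3 - <<'E'
from h import *
im=cv2.imread("pics/top0.png")
h=cv2.cvtColor(im,cv2.COLOR_BGR2HSV)
m=cv2.inRange(h,(8,110,60),(22,255,255))
cs=[c for c in cv2.findContours(m,0,2)[0] if cv2.contourArea(c)>200]
hull=cv2.convexHull(max(cs,key=cv2.contourArea))
P=onz("top",hull.reshape(-1,2),.018)[:,:2].astype(np.float32)
r=cv2.minAreaRect(P);print("board",r,cv2.boxPoints(r))
print("foot",onz("top",[(314,168)],.019),"coltop",onz("top",[(314,150)],.19),"railend",onz("top",[(332,268)],.18))
cv2.imwrite("pics/c1.png",cv2.resize(im[130:290,260:420],(800,800),interpolation=cv2.INTER_CUBIC)[:600] if 0 else cv2.resize(im[135:285,240:440],(800,600),interpolation=cv2.INTER_CUBIC))
E
```

```text
board ((0.45381635427474976, -0.10922136902809143), (0.2637350857257843, 0.21653781831264496), 84.97921752929688) [[ 0.33442223 -0.23110756]
 [ 0.5501292  -0.25005832]
 [ 0.5732105   0.01266482]
 [ 0.35750353  0.03161559]]
foot [[0.65615849 0.07708878 0.019     ]] coltop [[0.65684653 0.07418817 0.19      ]] railend [[ 0.33280686 -0.07353252  0.18      ]]
```

View pics/c1.png

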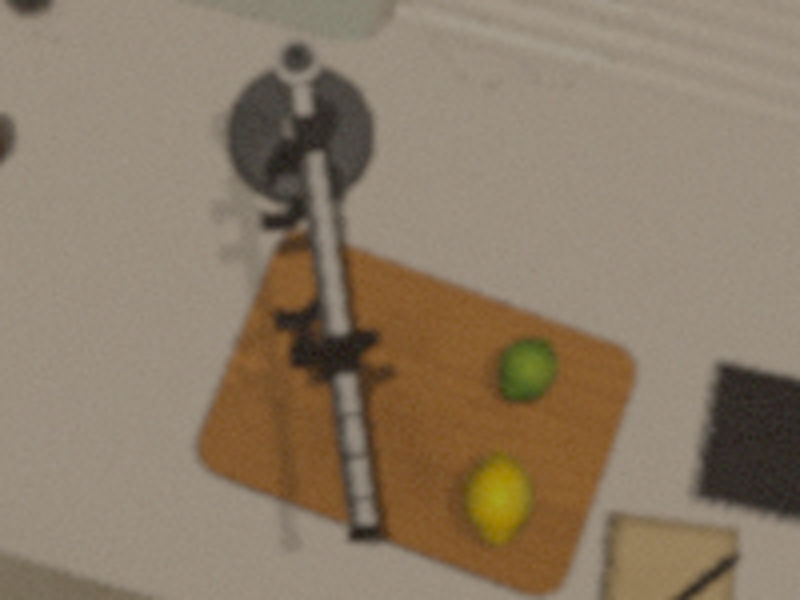

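The crop (4x, offset 240,135) shows the column top at (297,55), the rail from (320,190) to (362,525), and the jaw at about (335,350). The board's back edge runs from (345,243) to (620,345), and its front edge from (210,468) to (540,592).

```bash
cat >> h.py <<'E'
def frame(a,flip):
    # tool y along rail direction angle a (outward), z down
    y=np.array([np.cos(a),np.sin(a),0])*(-1 if flip else 1);z=np.array([0,0,-1.]);return np.c_[np.cross(y,z),y,z]
E
python3 - <<'E'
from h import *
c=lambda *p:[(240+x/4,135+y/4) for x,y in p]
b=onz("top",c((345,243),(620,345),(210,468),(540,592)),.018)
for k in(0,2):d=b[k+1]-b[k];print("edge ang",np.arctan2(d[1],d[0]))
col=onz("top",c((297,55)),.19)[0];ft=onz("top",c((301,135)),.019)[0]
r=onz("top",c((320,190),(362,525)),.18);d=r[1]-r[0];print(col,ft,"rail",np.arctan2(d[1],d[0]),r)
post=(col+ft)[:2]/2;a0=np.arctan2(*(r[1][:2]-post)[::-1]);print(post,a0)
a1=np.arctan2(*(b[1]-b[0])[1::-1])
def tab(a,rr):return [*(post+rr*np.array([np.cos(a),np.sin(a)])),.213]
for n in("scene","top"):
    q=proj(n,[tab(a0,.23)]);print(n,q,(q-[240,135])*4)
for f in(0,1):
    for t in np.linspace(0,1,5):
        q=robot.ik(tab(a0+(a1-a0)*t,.232),frame(a0+(a1-a0)*t,f));print(f,None if q is None else np.round(q,2))
    q=robot.ik(tab(a1,.29),frame(a1,f));print(f,None if q is None else np.round(q,2))
im=cv2.imread("pics/scene0.png");cv2.imwrite("pics/c2.png",cv2.resize(im[160:270,250:410],(800,550),interpolation=cv2.INTER_CUBIC))
E
```

```text
edge ang -1.6573640502887692
edge ang -1.6493040053250387
[0.66091621 0.07459115 0.19      ] [0.65474987 0.07223781 0.019     ] rail -2.7410424185124143 [[ 0.566398    0.02929977  0.18      ]
 [ 0.33639035 -0.06809512  0.18      ]]
[0.65783304 0.07341448] -2.7268907993910307
scene [[345.63108782 193.51021372]] [[422.52435128 234.04085487]]
top [[324.78367536 222.50785908]] [[339.13470145 350.03143631]]
0 [ 0.36  0.13 -0.41  2.04  0.06  0.99 -2.81]
0 [ 0.36  0.19 -0.31  1.96  0.07  1.   -2.44]
0 [ 0.36  0.28 -0.24  1.84  0.08  1.03 -2.1 ]
0 [ 0.36  0.38 -0.21  1.7   0.09  1.07 -1.81]
0 [ 0.36  0.5  -0.23  1.53  0.12  1.13 -1.55]
0 [ 0.41  0.51 -0.18  1.5   0.1   1.14 -1.45]
1 [ 0.64  0.16 -0.72  2.03  0.12  1.    0.28]
1 [ 0.68  0.23 -0.67  1.95  0.17  1.02  0.62]
1 [ 0.69  0.33 -0.64  1.83  0.22  1.05  0.91]
1 [ 0.68  0.45 -0.65  1.69  0.29  1.11  1.17]
1 [ 0.66  0.57 -0.67  1.52  0.37  1.18  1.41]
1 [ 0.72  0.59 -0.65  1.49  0.37  1.19  1.5 ]
```

View pics/c2.png

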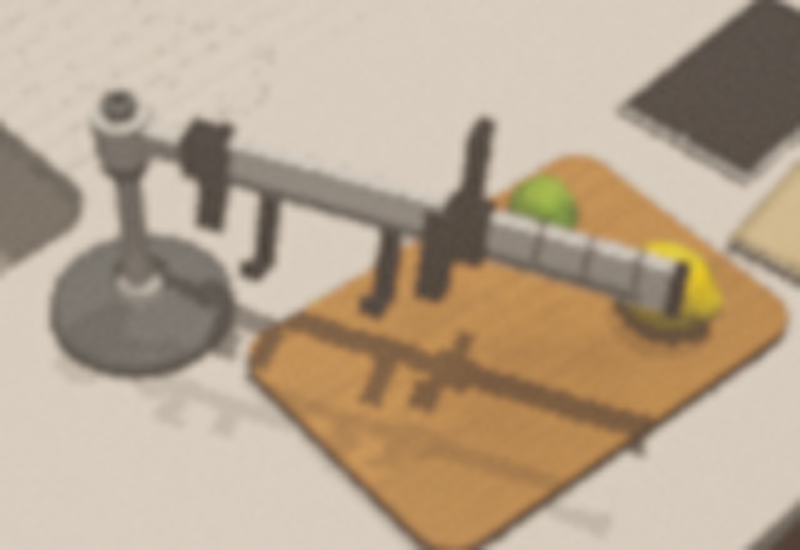

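The scene crop shows the upright tab from (485,120) to (465,200). The prediction at (478,167) falls on it, and the tab leans towards the lime side. I'll hover above it for a closer look.

```bash
cat >> h.py <<'E'
post=np.array([.6578,.0734]);A0=-2.735;A1=-1.653
def tab(a,r,z=.213,back=0.):
    return np.array([*(post+r*np.array([np.cos(a),np.sin(a)])+back*np.array([-np.sin(a),np.cos(a)])),z])
E
python3 - <<'E'
from h import *
p=robot.get_state()["ee_pos"];robot.move_linear([p[0],p[1],.32])
robot.move_ptp(tab(A0,.231,.30,.003),frame(A0,1))
i=robot.camera_info("wrist");im=robot.grab_frame("wrist")[:,:,::-1];cv2.imwrite("pics/w1.png",im)
s=robot.get_state();print(s["time"],s["ee_pos"],s["qpos"],s["force"])
print("pred tab, top, axis",proj("wrist",[tab(A0,.23),tab(A0,.23,.235,.006),tab(A0,.364,.18),tab(A0,.305,.18),tab(A0,.1,.18)]))
E
```

```text
3.125 [ 0.44694202 -0.02151096  0.2999472 ] [ 0.67164553  0.05099909 -0.70923091  1.91420679  0.03551031  1.18902601
  0.35457332] [-0.00509385  1.18814495  0.03502508]
pred tab, top, axis [[327.03904041 205.62853869]
 [327.29317004 222.04812711]
 [179.27425903 195.34564392]
 [243.87723602 195.12864239]
 [469.98024329 194.44087604]]
```

View pics/w1.png

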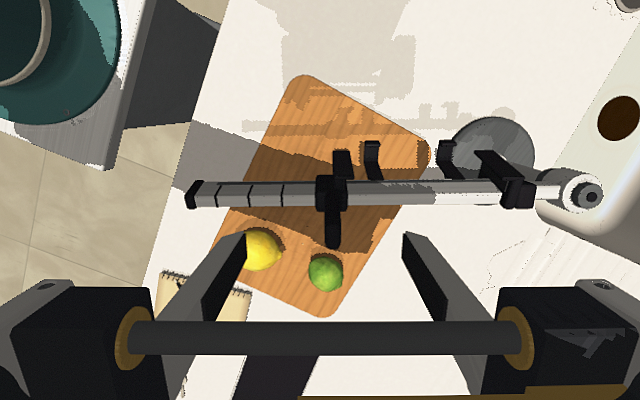

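The wrist view shows the tab at x≈333, with its top end near row 247, and the middle line at (248,194) against a prediction of 244. The post estimate therefore shifts about 4 mm away from the rail. Next I descend, grip and swing.

```bash
sed -i 's/^post=.*;A0/post=np.array([.6615,.0750]);A0/' h.py
python3 - <<'E'
from h import *
robot.move_linear(tab(A0,.230,.213,.007),frame=frame(A0,1))
robot.gripper_to(0.0)
s=robot.get_state();print(s["time"],s["opening"],s["grasp_force"],s["force"])
N=7
for a in np.linspace(A0,A1,N+1)[1:]:
    robot.move_linear(tab(a,.234,.213,.007),velocity=.1,frame=frame(a,1))
    s=robot.get_state();f=s["force"]
    print(round(s["time"],2),np.round(s["ee_pos"],3),"rad F",round(f[0]*np.cos(a)+f[1]*np.sin(a),1),"tan",round(-f[0]*np.sin(a)+f[1]*np.cos(a),1),round(s["opening"],4),round(s["grasp_force"],1))
    if np.linalg.norm(f)>45: print("stop");break
robot.pause(.3)
for n in("top","wrist"):cv2.imwrite(f"pics/{n}2.png",robot.grab_frame(n)[:,:,::-1])
cv2.imwrite("pics/s2.png",robot.grab_frame("scene")[:,:,::-1])
print(proj("wrist",[tab(A1,r,.18) for r in(.364,.305,.1)]))
t=cv2.imread("pics/top2.png")[135:285,240:440];w=cv2.imread("pics/wrist2.png")
cv2.imwrite("pics/m2.png",np.hstack([cv2.resize(t,(400,300),interpolation=cv2.INTER_CUBIC),cv2.resize(w,(400,250))[:, :] if 0 else cv2.copyMakeBorder(cv2.resize(w,(400,250)),0,50,0,0,0)]))
E
```

```text
5.0833 0.011864933786335156 29.99024122953415 [ 5.70119699  0.63532114 -4.42162644]
5.59 [ 0.468 -0.056  0.213] rad F -4.5 tan 4.0 0.0118 30.0
6.1 [ 0.49  -0.084  0.213] rad F -5.4 tan 4.2 0.012 30.0
6.61 [ 0.517 -0.108  0.213] rad F -4.5 tan 4.0 0.0121 30.0
7.12 [ 0.547 -0.128  0.213] rad F -4.9 tan 4.1 0.0119 30.0
7.62 [ 0.58  -0.144  0.213] rad F -5.4 tan 4.9 0.0115 30.0
8.13 [ 0.614 -0.153  0.213] rad F -4.6 tan 3.6 0.0118 30.0
8.64 [ 0.65  -0.158  0.213] rad F -5.9 tan 4.1 0.0118 30.0
[[123.3596804  226.28637072]
 [213.66040669 226.50417986]
 [530.92130506 226.38903615]]
```

View pics/m2.png

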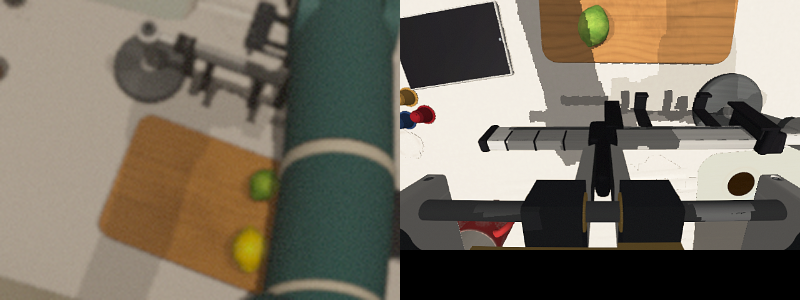

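The arm is now behind the board, and the roughly −5 N radial force is the jaw spring, so the tab is held. The wrist view shows the rail nearly parallel to the board's back edge. I'll measure that angle and find the rail lines.

```bash
python3 - <<'E'
from h import *
im=cv2.imread("pics/wrist2.png");h=cv2.cvtColor(im,cv2.COLOR_BGR2HSV)
m=cv2.inRange(h,(6,90,40),(24,255,255))
xs=np.arange(250,500,5);ys=[np.max(np.nonzero(m[:150,x])[0]) for x in xs]
P=onz("wrist",np.c_[xs,ys],.018)
l=cv2.fitLine(P[:,:2].astype(np.float32),cv2.DIST_HUBER,0,.001,.001).ravel();ab=np.arctan2(l[1],l[0]);print("board edge",ab,"mod pi ref",A1, "pt",l[2:])
cv2.imwrite("pics/c3.png",cv2.resize(im[180:320,110:640],(800,211),interpolation=cv2.INTER_CUBIC))
E
```

```text
board edge 1.4822133 mod pi ref -1.653 pt [ 0.5639332  -0.11717001]
```

View pics/c3.png

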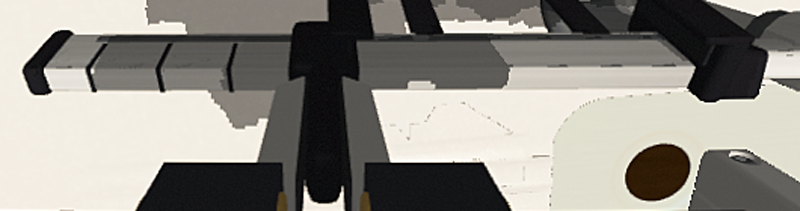

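The board edge lies at −1.659 rad and the rail at about −1.65, so they are parallel. The jaw's outer edge is at crop x≈290 with the lines at 230, 162 and 93, which puts the jaw at about 3.5 mm. I'll pull it 56 mm.

```bash
python3 - <<'E'
from h import *
robot.move_linear(tab(A1,.2905,.213,.007),velocity=.06,frame=frame(A1,1))
robot.pause(.4)
s=robot.get_state();f=s["force"];a=A1
print(s["time"],s["ee_pos"],"rad",f[0]*np.cos(a)+f[1]*np.sin(a),"tan",-f[0]*np.sin(a)+f[1]*np.cos(a),s["opening"],s["grasp_force"],tab(A1,.2905))
im=robot.grab_frame("wrist")[:,:,::-1];cv2.imwrite("pics/w3.png",im)
cv2.imwrite("pics/c4.png",cv2.resize(im[180:300,150:450],(800,320),interpolation=cv2.INTER_CUBIC))
E
```

```text
10.5833 [ 0.64532301 -0.21305776  0.21308588] rad -10.07056037057085 tan 3.686450722606218 0.01197360974312081 29.9929878115654 [ 0.63764672 -0.21451903  0.213     ]
```

View pics/c4.png

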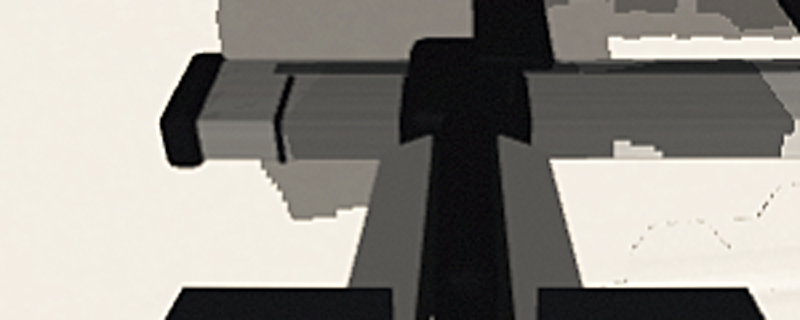

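The jaw's outer edge (x≈402) sits one line spacing (120 px) inside the outer line (x≈282). It is therefore at the middle line, firmly gripped and at rest.

```bash
python3 -c "
from rig import robot
print(robot.sign_off())"
```

```text
the job is handed in; nothing more can be done
None
```

The holder is swung back behind the board with its rail parallel, the jaw's outer edge is at the middle line (about 60 mm by camera), and the gripper is still holding it; the job is handed in, but no verdict came back.

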